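# Nudge the crooked sample tray home between the stacking lugs

### The job

The green tray of sample jars has been left crooked on top of the storage box, riding up on the lid's corner lugs. Nudge it round and along until its bottom drops flat between all four lugs and sits square and level on the lid; don't lift it off the box, as the jars in it must stay standing. Don't shove the box underneath out of its place, and leave everything else on the bench alone.

Things in the scene. Friction and masses are not known exactly. Their poses are not given: they have to be found in the camera images.
- storage_box: Clear plastic storage box full of reagent bottles, about 3.6 kg, standing loose on the bench, with a blue lid 180 mm along its x by 240 mm along its y. Origin: centre of its underside, z up. The lid's flat top lies 100 mm above the origin. The box starts to slide on the bench only under a side push of about 20 N or more.
- lid_top (a point): Centre of the flat top of the blue lid; axes as the box's. The tray is home when its underside's centre is here, its axes along these and its bottom flat on the lid. At each corner of the lid stands an L-shaped stacking lug. An edge of the tray that stands higher than the opposite one is riding on its lugs; the lugs it has still to reach stop the tray firmly.
- lug (a point): The lid's lug at the box's -x +y corner: its inner corner, at lid height, 84 mm along -x and 114 mm along +y from the lid's centre. The other three mirror it. Each lug is an upright L 8 mm high, 6 mm thick, legs 40 mm long of which the last 24 mm slope down to the lid, outer faces flush with the lid's edges: the tray has 1.5 mm play on each side between the lugs.
- tray: Green open stacking tray, 165 mm along x, 225 mm along y, flat bottom, upright walls 48 mm high, 4 mm thick, a 7 mm L lug on top of each corner; about 0.42 kg plus jars. Origin: centre of its underside. Starts on the lid 16 to 36 mm towards the box's -x (robot side), up to 26 mm sideways, twisted up to 0.24 rad, tilted on the lugs. Slides under 2 to 4 N, up to 10 N up a lug's slope.
- jar_a: Amber sample jar with white cap, 38 mm wide, 52 mm tall, about 60 g, standing loose in the tray. Origin: centre of its underside, z along its axis.
- jar_b: Amber sample jar with white cap, 38 mm wide, 52 mm tall, about 60 g, standing loose in the tray. Origin: centre of its underside, z along its axis.
- jar_c: Amber sample jar with white cap, 38 mm wide, 52 mm tall, about 60 g, standing loose in the tray. Origin: centre of its underside, z along its axis.
- conical_flask: Glass conical flask, 74 mm base, 102 mm tall, standing on the bench, not part of the job. Origin: centre of its underside, z up.
- measuring_cylinder: Small glass measuring cylinder with a blue round foot, 48 mm foot, 133 mm tall, standing on the bench, not part of the job. Origin: centre of its underside, z up.
- funnel: Glass funnel standing mouth down, 76 mm wide, 95 mm tall, standing on the bench, not part of the job. Origin: centre of its underside, z up.
- reagent_bottle: Amber bottle with blue cap and blank label, 60 mm wide, 115 mm tall, standing on the bench, not part of the job. Origin: centre of its underside, z up.
- beaker: Glass beaker, 66 mm wide, 85 mm tall, standing on the bench, not part of the job. Origin: centre of its underside, z up.
- wash_bottle: White plastic bottle with red cap, 60 mm wide, 130 mm tall, standing on the bench, not part of the job. Origin: centre of its underside, z up.
- petri_dish: Closed glass dish, 94 mm wide, 18 mm tall, standing on the bench, not part of the job. Origin: centre of its underside, z up.
Things that resemble listed ones, but are neither listed nor needed, are in the scene too. What is shaped like the jar_c but black or purple is not meant.

How it is judged:
At the end, for the whole second after the job is handed in: The tray's bottom lies flat on the lid between all four lugs (origin 97 to 102 mm above the box's and within 4 mm of it along both axes, axes within 0.03 rad, level with the lid within 0.015 rad), the box stands flat, the tray is at rest, and all three jars stand upright on the tray's floor (z of tray in the frame of storage_box between 0.097 and 0.102 m and x of tray in the frame of storage_box between -0.004 and 0.004 m and y of tray in the frame of storage_box between -0.004 and 0.004 m and angle between the x axis of tray and the x axis of storage_box, either way round below 0.03 rad and angle between the z axis of tray and the z axis of storage_box, either way round below 0.015 rad and angle between storage_box's own z axis and vertical below 0.02 rad and linear speed of tray below 0.01 m/s and angular speed of tray below 0.05 rad/s and angle between each of jar_a, jar_b, jar_c's own z axis and vertical below 0.15 rad and z of jar_a in the frame of tray between -0.005 and 0.015 m and z of jar_b in the frame of tray between -0.005 and 0.015 m and z of jar_c in the frame of tray between -0.005 and 0.015 m); the robot touches nothing.
It fails at once if the box under the tray is shoved more than 12 mm out of its place (distance of storage_box from where it was at the start of the episode above 0.012 m).
It fails at once if the tray is lifted off the stack (its underside centre more than 20 mm above the lid) (z of tray in the frame of storage_box above 0.12 m).
It fails at once if a sample jar is tipped over (angle between any of jar_a, jar_b, jar_c's own z axis and vertical above 0.5 rad).
It fails at once if something else on the bench is moved more than 30 mm or knocked over (distance of any of conical_flask, measuring_cylinder, funnel, reagent_bottle, beaker, wash_bottle, petri_dish from where it was at the start of the episode above 0.03 m or angle between any of conical_flask, measuring_cylinder, funnel, reagent_bottle, beaker, wash_bottle, petri_dish's own z axis and vertical above 0.5 rad).
It also fails if it takes over 72 s, if anything falls off the work surface, if the arm or the gripper's body presses on something with over 40 N, if the wrist force passes 120 N, or if a joint passes its speed limit or range.

### The arm

A 7-joint arm with a two-finger parallel gripper is mounted at the origin on the work surface. World frame = base frame: x ahead of the robot, y to its left, z up, the work surface at z = 0. Lengths are in m, angles in rad, forces in N, time in s.
With the tool pointing down it reaches from about 0.4 to 0.85 m from the base axis. Payload 10.4 kg.
Tool frame: the origin (TCP) lies between the finger pads; the fingertips stand 14 mm ahead of it and the grasp point (between the pads) lies 5 mm behind it; z points along the fingers, y is the direction in which the jaws open and shut (so a half turn about z gives the same grasp; the last joint's range is limited). The gripper opens to 87 mm and grips with 3 to 60 N. Pads are 19 mm wide; open, the fingers measure 117 mm over their backs; the gripper's body (75 mm by 190 mm) begins 51 mm behind the grasp point.
Start: joints at [-1.341, 0.332, -0.065, 1.46, 0.022, 1.35, -0.088], TCP at [0.156, 0.605, 0.237] pointing down, gripper open.
Joint ranges: [-2.6, 2.6], [-0.5, 2.12], [-1.47, 1.34], [0.16, 2.42], [-1.27, 4.41], [0.06, 2.06], [-2.6, 2.6]. Speed limits (rad/s): [2.22, 2.22, 2.79, 2.79, 3.14, 3.14, 3.14].

### API

Orientations are given as a unit quaternion [x, y, z, w].
In Python, from bench import readout, camera, calibration, order gives the robot as it stands.
- The arm moves only by the tool apply_moves, never from a script. Its argument "deltas" is a list of rows, each an object with "translation": the shift along the world's x, y, z in m, a list of three; "turn": the turn, a rotation vector about the world's x, y, z in rad, a list of three; "hand": the finger opening in m, from 0 to 0.087. A call has 1 to 5 rows; each row shifts and turns the pose as measured when the row begins; what a row does not reach is not made up. A row lasts 1/10 s, in which the tool goes at most 50 mm and 8.59 degrees, less where a joint would pass 70% of its speed; a pose out of reach is approached as far as the arm can. A call with a gripper value outside its range is refused whole. The fingers move at their own pace and stop on an object; "newtons" is the grip in N (left out, the last holds). Time passes only in rows, so rows that do not move let the fingers close. It gives the time, the measured TCP pose, the force and the opening at its end, in the units of the state.
- readout.read_state(): the state, without advancing time (a new reading comes with each control period).
- camera(name): name is "side" or "top"; returns the picture (400x640x3 uint8, red, green, blue); there is no depth.
- calibration(name): a dict with "fx", "fy", "cx", "cy" (pixels), "D" ([k1, k2, p1, p2, k3] as OpenCV has them; the pictures are not rectified), "extrinsics" (4x4, takes a point from world to camera coordinates). Camera axes: x right, y down, z forward; pixel columns grow to the right and rows downward; lengths in m; the calibration is good to about 2 mm. A picture is of the moment at which its call begins. calibration takes no time and is no camera call.
- order.close_job(): hands the job in, once; it reports no verdict.
The state is a dict: "time": time; "joint_positions": joint angles; "joint_vel": joint speeds; "joint_torque": joint torques, N m; "ee_pos": TCP position; "eef_rot": TCP orientation; "ft_force": force on the tool from outside, world axes, zero at the start; "torque": the same for the moment, N m; "width": finger opening in m.
Only numpy, scipy, OpenCV 4.12 (cv2) and the standard library are available. Lean on these libraries where they do the work, as an engineer would, in place of code of your own. Each camera call takes 0.05 s, during which the arm holds its last target. There are 200 camera calls.

## Working session

There is one attempt and no reset: what is moved stays moved. The work goes in short steps, Python scripts to look and compute and a tool call to move; the robot and the scene stay as the last step left them, time stands still between calls to the robot, and variables do not carry over. Pictures are saved under pics/ and viewed, about 8 in all and at most 12, crops included, and the job is handed in when it is done.

Besides the shell and the picture viewer there is one more tool, called as name([rows], argument=value, ...), one row to a line, values as JSON. apply_moves: Moves the arm, as the interface text tells. Its arguments: {"type":"object","properties":{"deltas":{"type":"array","items":{"type":"object","properties":{"translation":{"type":"array","items":{"type":"number"}},"turn":{"type":"array","items":{"type":"number"}},"hand":{"type":"number"}}}},"newtons":{"type":"number"}},"required":["deltas"]}

```bash
mkdir -p pics; python3 - <<'E'
from bench import readout,camera,calibration
import cv2
for n in("top","side"):
    cv2.imwrite(f"pics/{n}0.png",camera(n)[:,:,::-1]); c=calibration(n); print(n,{k:(v if k!="extrinsics" else None) for k,v in c.items()}); print(c["extrinsics"])
print(readout.read_state())
E
```

```text
top {'fx': 426.90171591351265, 'fy': 426.90171591351265, 'cx': 324.95006609220167, 'cy': 195.12829680731468, 'D': array([-0.0468633,  0.       ,  0.       ,  0.       ,  0.       ]), 'extrinsics': None}
[[-0.00864154 -0.99993289 -0.00771582 -0.00765398]
 [-0.98070877  0.00998178 -0.19521956  0.55711748]
 [ 0.19528348  0.00587998 -0.98072921  0.98604707]
 [ 0.          0.          0.          1.        ]]
side {'fx': 397.46714628907773, 'fy': 397.46714628907773, 'cx': 322.7949386216455, 'cy': 201.05682590873394, 'D': array([-0.01740961,  0.        ,  0.        ,  0.        ,  0.        ]), 'extrinsics': None}
[[-0.91840192 -0.39563559 -0.00322482  0.50103023]
 [-0.29980643  0.70122292 -0.64684042  0.20803633]
 [ 0.25817441 -0.59309266 -0.76261856  0.96508726]
 [ 0.          0.          0.          1.        ]]
{'time': 0.1, 'joint_positions': array([-1.3405736 ,  0.33278824, -0.06470105,  1.46085159,  0.02158804,
        1.34988735, -0.08848892]), 'joint_vel': array([-0.00112345, -0.00112388,  0.00092828, -0.00119783,  0.00094607,
        0.00026951,  0.00014997]), 'joint_torque': array([ 1.40048669e-03, -6.24545217e+01,  2.45968188e-02, -3.90713096e+01,
       -6.13806839e-02,  3.65757232e-02,  4.22666471e-05]), 'ee_pos': array([0.15625326, 0.60481938, 0.23584898]), 'eef_rot': array([ 1.26060779e-01,  9.92022326e-01, -6.17283238e-04, -5.63676565e-05]), 'ft_force': array([ 0.95138331, -0.43414963, -0.51025628]), 'torque': array([-0.00167883, -0.03487418, -0.03023736]), 'width': 0.08688197070278403}
```

View pics/top0.png

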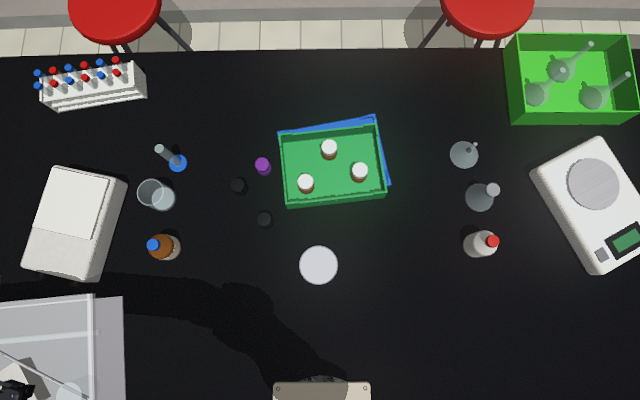

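View pics/side0.png

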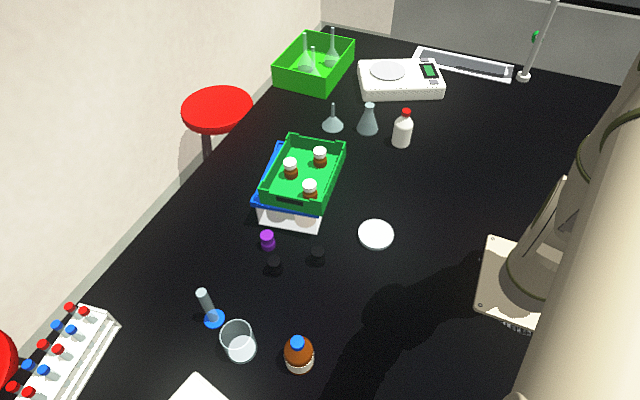

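The top view shows the tray at about px (278–388, 120–208). The lid is visible beyond its far and right edges, and the petri dish is at (318, 265). The side view shows the tray at about (258–346, 133–212). I'll enlarge both.

```bash
python3 - <<'E'
import cv2
a=cv2.imread("pics/top0.png")[105:215,265:405]; cv2.imwrite("pics/topc0.png",cv2.resize(a,None,fx=5.4,fy=5.4,interpolation=cv2.INTER_CUBIC))
a=cv2.imread("pics/side0.png")[125:240,245:355]; cv2.imwrite("pics/sidec0.png",cv2.resize(a,None,fx=5.2,fy=5.2,interpolation=cv2.INTER_CUBIC))
E
```

```text
(no output)
```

View pics/topc0.png

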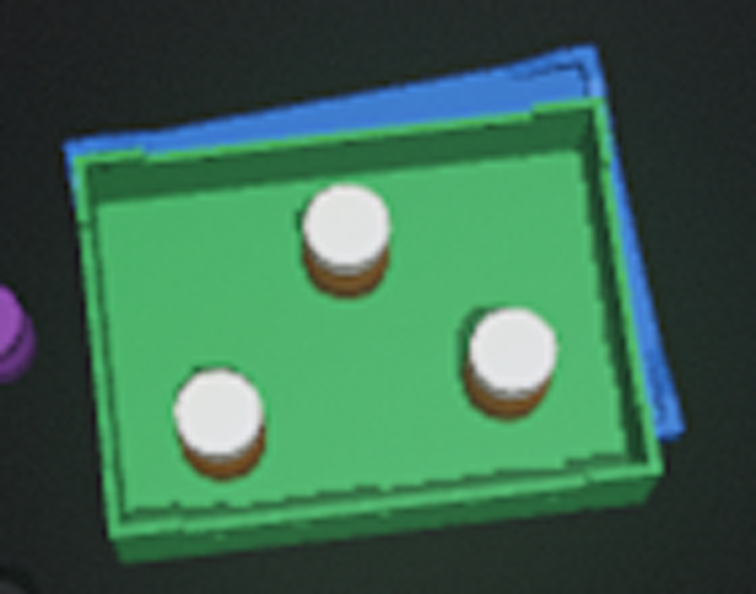

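View pics/sidec0.png

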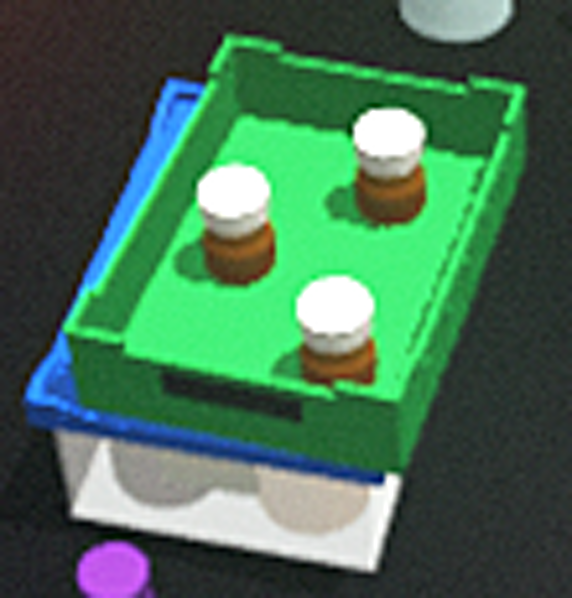

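The top crop shows lid corners at (66,145), (595,47) and (682,435), and tray rim corners at (78,158), (605,100), (660,468) and (110,533). In the side crop the rim corners are at (228,38), (524,88), (68,328) and (405,400). I'll fit both poses to these.

```bash
cat > fit.py <<'E'
import numpy as np, cv2
from bench import calibration
from scipy.optimize import least_squares
from scipy.spatial.transform import Rotation as R
CAL={n:calibration(n) for n in("top","side")}
def proj(n,P):
    c=CAL[n];E=np.array(c["extrinsics"]);K=np.array([[c["fx"],0,c["cx"]],[0,c["fy"],c["cy"]],[0,0,1]])
    return cv2.projectPoints(np.array(P,float).reshape(-1,1,3),cv2.Rodrigues(E[:3,:3])[0],E[:3,3],K,np.array(c["D"]))[0][:,0]
# obs: list of (cam, local pt, pixel)
def fit(obs,p0,pose,prior=None):
    def res(p):
        r=[]
        for n in("top","side"):
            o=[(a,b) for m,a,b in obs if m==n]
            if o:
                M,t=pose(p); r.append((proj(n,np.array([a for a,_ in o])@M.T+t)-np.array([b for _,b in o])).ravel())
        if prior is not None: r.append((p-p0)*prior)
        return np.concatenate(r)
    s=least_squares(res,p0,x_scale=[.1]*len(p0)); return s.x,res(s.x)
boxpose=lambda p:(R.from_euler("z",p[2]).as_matrix(),np.array([p[0],p[1],0]))
traypose=lambda p:(R.from_euler("ZYX",[p[3],p[4],p[5]]).as_matrix(),p[:3])
def T(sx,sy,z): return [sx*.0825,sy*.1125,z]
def L(sx,sy,z): return [sx*.09,sy*.12,z]
def report(b,t):
    Mb,tb=boxpose(b); M,tt=traypose(t)
    print("box",b.round(4),"tray",t.round(4)); Q=Mb.T@M
    print("tray in box",(Mb.T@(tt-tb)).round(4),"yaw,pitch,roll",R.from_matrix(Q).as_euler("ZYX").round(4))
    for sx in(-1,1):
        for sy in(-1,1):
            w=M@np.array(T(sx,sy,0))+tt; print("corner",sx,sy,"world",w.round(4),"inbox",(Mb.T@(w-tb)).round(4))
E
cat > f0.py <<'E'
from fit import *
t=lambda u,v:(265+(u+.5)/5.4-.5,105+(v+.5)/5.4-.5)
s=lambda u,v:(245+(u+.5)/5.2-.5,125+(v+.5)/5.2-.5)
bo=[("top",L(1,1,.108),t(66,145)),("top",L(1,-1,.108),t(595,47)),("top",L(-1,-1,.108),t(682,433)),
("side",L(1,-1,.108),s(167,78)),("side",L(1,1,.108),s(36,372))]
b,r=fit(bo,np.array([.57,0,.1]),boxpose);print(r.round(1))
to=[("top",T(1,1,.055),t(76,158)),("top",T(1,-1,.055),t(605,99)),("top",T(-1,-1,.055),t(662,468)),("top",T(-1,1,.055),t(108,533)),
("top",T(-1,1,0),t(122,562)),("top",T(-1,-1,0),t(650,503)),
("side",T(1,-1,.055),s(228,36)),("side",T(-1,-1,.055),s(526,88)),("side",T(1,1,.055),s(65,328)),("side",T(-1,1,.055),s(405,402)),
("side",T(1,1,0),s(78,402)),("side",T(-1,1,0),s(400,472))]
tr,r=fit(to,np.array([.55,0,.105,.1,0,0]),traypose);print(r.round(1))
report(b,tr)
E
python3 f0.py
```

```text
[ 0.4 -0.2  0.7 -0.2  1.2 -0.1  1.1 -0.9 -1.6  3.8]
[-0.2 -0.6 -0.1 -0.5  0.3  0.8  0.9  0.6  0.4  0.1 -0.9 -0.1  0.2 -0.3
  0.1 -0.3 -0.4 -0.1 -1.2 -0.7  0.4  0.6  0.5  0.7]
box [ 0.6363 -0.035   0.1823] tray [ 0.61   -0.0294  0.1011  0.1101  0.0301  0.0132]
tray in box [-0.0249  0.0102  0.1011] yaw,pitch,roll [-0.0722  0.0301  0.0132]
corner -1 -1 world [ 0.5403 -0.1503  0.1021] inbox [-0.1153 -0.096   0.1021]
corner -1 1 world [0.5157 0.0733 0.1051] inbox [-0.099   0.1283  0.1051]
corner 1 -1 world [ 0.7043 -0.1322  0.0971] inbox [ 0.0492 -0.1079  0.0971]
corner 1 1 world [0.6797 0.0914 0.1001] inbox [0.0655 0.1164 0.1001]
```

apply_moves([
  {"translation":[0.031,-0.036,0],"turn":[0,0,0.1],"hand":0},
  {"translation":[0.031,-0.036,0],"turn":[0,0,0.1],"hand":0},
  {"translation":[0.031,-0.036,0],"turn":[0,0,0.1],"hand":0},
  {"translation":[0.031,-0.036,0],"turn":[0,0,0.08],"hand":0},
  {"translation":[0.031,-0.036,0],"turn":[0,0,0],"hand":0},
], newtons=20)

```text
time: 0.6
ee_pos: [0.3078, 0.4217, 0.2323]
eef_rot: [-0.078, 0.997, -0.002, -0.002]
ft_force: [1.5, -0.1, 0.1]
width: 0.0551
```

apply_moves([
  {"translation":[0.031,-0.036,0],"turn":[0,0,0],"hand":0},
  {"translation":[0.031,-0.036,0],"turn":[0,0,0],"hand":0},
  {"translation":[0.031,-0.036,0],"turn":[0,0,0],"hand":0},
  {"translation":[0.031,-0.036,0],"turn":[0,0,0],"hand":0},
  {"translation":[0,0,0],"turn":[0,0,0],"hand":0},
])

```text
time: 1.1
ee_pos: [0.4391, 0.2639, 0.2317]
eef_rot: [-0.073, 0.997, -0.003, -0.002]
ft_force: [0.3, 0.5, -0.4]
width: 0.0149
```

apply_moves([
  {"translation":[0.036,-0.045,0],"turn":[0,0,0],"hand":0},
  {"translation":[0.036,-0.045,0],"turn":[0,0,0],"hand":0},
  {"translation":[0.036,-0.045,0],"turn":[0,0,0],"hand":0},
  {"translation":[0,0,-0.035],"turn":[0,0,0],"hand":0},
  {"translation":[0,0,-0.035],"turn":[0,0,0],"hand":0},
])

```text
time: 1.6
ee_pos: [0.5354, 0.1455, 0.1636]
eef_rot: [-0.073, 0.997, -0.002, 0.001]
ft_force: [-0.4, 0.7, -1.0]
width: 0.0001
```

```bash
python3 -c "
from bench import readout as r
s=r.read_state();print(s['ee_pos'],s['eef_rot'],s['ft_force'],s['width'])"
```

```text
[0.53536426 0.14547086 0.16364241] [-0.07322261  0.99731233 -0.0021131   0.00144739] [-0.38595042  0.74090046 -0.9695963 ] 8.297873878617535e-05
```

apply_moves([
  {"translation":[0.015,0,-0.031],"turn":[0,0,0],"hand":0},
  {"translation":[0.0,0,0],"turn":[0,0,0],"hand":0},
  {"translation":[0.003,-0.02,0],"turn":[0,0,0],"hand":0},
  {"translation":[0.002,-0.01,0],"turn":[0,0,0],"hand":0},
  {"translation":[0.001,-0.005,0],"turn":[0,0,0],"hand":0},
])

```text
time: 2.1
ee_pos: [0.5531, 0.111, 0.1287]
eef_rot: [-0.074, 0.997, -0.003, -0.003]
ft_force: [0.3, 0.3, 0.1]
width: 0.0005
```

apply_moves([
  {"translation":[0.001,-0.005,0],"turn":[0,0,0],"hand":0},
  {"translation":[0.001,-0.005,0],"turn":[0,0,0],"hand":0},
])

```text
time: 2.3
ee_pos: [0.5556, 0.1016, 0.1306]
eef_rot: [-0.074, 0.997, -0.002, -0.001]
ft_force: [-0.1, -0.7, 0.4]
width: 0.0001
```

apply_moves([
  {"translation":[0.001,-0.004,0],"turn":[0,0,0],"hand":0},
  {"translation":[0.001,-0.004,0],"turn":[0,0,0],"hand":0},
])

```text
time: 2.5
ee_pos: [0.558, 0.0937, 0.1315]
eef_rot: [-0.075, 0.997, -0.002, -0.001]
ft_force: [-0.7, 0.1, 0.2]
width: 0.0004
```

apply_moves([
  {"translation":[0.001,-0.004,0],"turn":[0,0,0],"hand":0},
  {"translation":[0.0005,-0.003,0],"turn":[0,0,0],"hand":0},
])

```text
time: 2.7
ee_pos: [0.5594, 0.087, 0.1316]
eef_rot: [-0.075, 0.997, -0.001, -0.001]
ft_force: [-0.6, 1.9, -0.2]
width: 0.0006
```

apply_moves([
  {"translation":[0.0005,-0.003,0],"turn":[0,0,0],"hand":0},
  {"translation":[0.0005,-0.003,0],"turn":[0,0,0],"hand":0},
])

```text
time: 2.9
ee_pos: [0.5603, 0.0815, 0.1315]
eef_rot: [-0.076, 0.997, -0.001, -0.001]
ft_force: [-0.4, 2.2, 0.9]
width: 0.0002
```

apply_moves([
  {"translation":[0.0005,-0.003,0],"turn":[0,0,0],"hand":0},
  {"translation":[0.0005,-0.002,0],"turn":[0,0,0],"hand":0},
])

```text
time: 3.1
ee_pos: [0.5612, 0.0763, 0.1314]
eef_rot: [-0.076, 0.997, -0.001, -0.001]
ft_force: [-0.9, 6.5, 0.7]
width: 0.0007
```

```bash
cat > snap.py <<'E'
import sys,cv2,numpy as np
from bench import camera
k=sys.argv[1]
a=camera("top")[105:215,265:405,::-1]; b=camera("side")[125:240,245:355,::-1]
a=cv2.resize(a,None,fx=3.4,fy=3.4,interpolation=cv2.INTER_CUBIC); b=cv2.resize(b,None,fx=2.9,fy=2.9,interpolation=cv2.INTER_CUBIC)
c=np.zeros((374,476+319,3),np.uint8);c[:374,:476]=a;c[:b.shape[0],476:476+319]=b;cv2.imwrite(f"pics/s{k}.png",c)
E
python3 snap.py 1
```

```text
(no output)
```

View pics/s1.png

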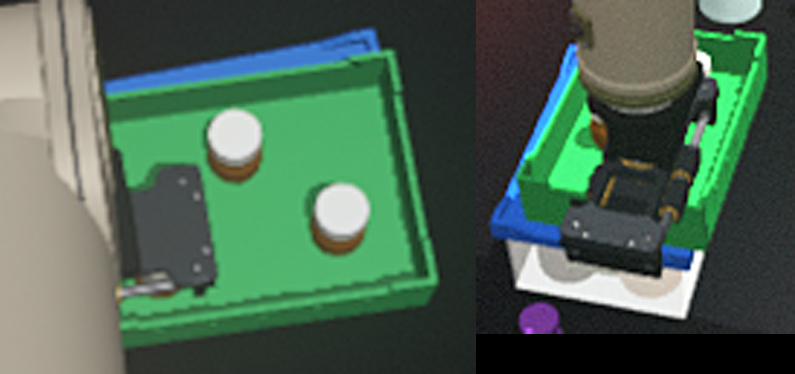

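The tray has turned most of the way. In the top crop its right rim runs (395,50)→(437,280), against the lid corner at (377,30). I'll refit with what is visible.

```bash
cat > f1.py <<'E'
from fit import *
t=lambda u,v:(265+(u+.5)/3.4-.5,105+(v+.5)/3.4-.5)
s=lambda u,v:(245+(u-476+.5)/2.9-.5,125+(v+.5)/2.9-.5)
b=np.array([.6363,-.035,.1823])
print(proj("top",[(boxpose(b)[0]@L(1,-1,.108)+boxpose(b)[1])]), t(377,29))
to=[("top",T(1,-1,.055),t(396,49)),("top",T(-1,-1,.055),t(438,282)),("top",T(-1,-1,0),t(432,304)),
("side",T(-1,-1,.055),s(767,33)),("side",T(1,1,.055),s(519,178))]
tr,r=fit(to,np.array([.62,-.035,.101,.15,.03,.013]),traypose,np.array([0,0,300,0,300,300]));print(r.round(1));report(b,tr)
E
python3 f1.py
```

```text
[[375.52910429 113.08159191]] (375.52941176470586, 113.17647058823529)
[-0.8  0.   1.3  0.4 -0.7 -0.3 -0.1  0.7  0.  -0.9 -0.  -0.  -0.1  0.
  0.1 -0.2]
box [ 0.6363 -0.035   0.1823] tray [ 0.6135 -0.043   0.1006  0.1554  0.0305  0.0122]
tray in box [-0.0239 -0.0038  0.1006] yaw,pitch,roll [-0.0269  0.0305  0.0122]
corner -1 -1 world [ 0.5494 -0.1669  0.1018] inbox [-0.1094 -0.114   0.1018]
corner -1 1 world [0.5147 0.0554 0.1045] inbox [-0.1032  0.1109  0.1045]
corner 1 -1 world [ 0.7123 -0.1414  0.0967] inbox [ 0.0555 -0.1184  0.0967]
corner 1 1 world [0.6776 0.0809 0.0995] inbox [0.0616 0.1065 0.0995]
```

apply_moves([
  {"translation":[0,0.025,0],"turn":[0,0,0],"hand":0},
  {"translation":[0,0.03,0.04],"turn":[0,0,0],"hand":0},
  {"translation":[-0.02,0.03,0.04],"turn":[0,0,0],"hand":0},
  {"translation":[-0.03,0.04,0.02],"turn":[0,0,0],"hand":0},
  {"translation":[-0.03,0.04,0.01],"turn":[0,0,0],"hand":0},
])

```text
time: 3.7
ee_pos: [0.4841, 0.2318, 0.241]
eef_rot: [-0.067, 0.998, -0.005, -0.002]
ft_force: [-0.1, 2.0, 0.4]
width: 0.0008
```

apply_moves([
  {"translation":[-0.03,0.04,0],"turn":[0,0,0],"hand":0},
  {"translation":[-0.03,0.04,0.0],"turn":[0,0,0],"hand":0},
  {"translation":[-0.02,0.04,0.0],"turn":[0,0,0],"hand":0},
])

```text
time: 4.0
ee_pos: [0.4026, 0.3541, 0.2446]
eef_rot: [-0.066, 0.998, -0.004, 0.002]
ft_force: [1.6, -0.7, 0.1]
width: 0.0005
```

```bash
python3 snap.py 2
```

```text
(no output)
```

View pics/s2.png

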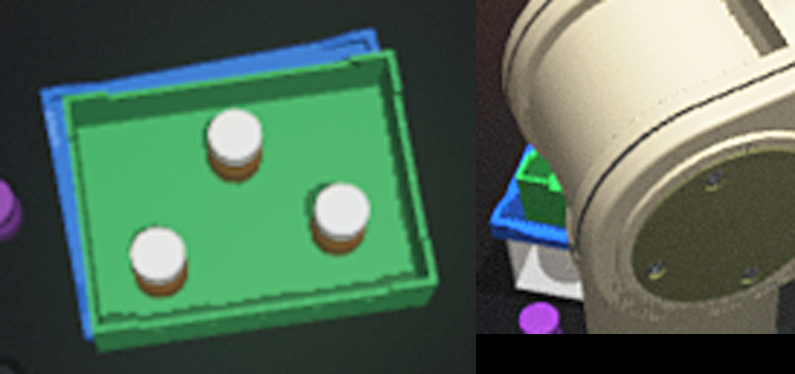

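The top crop shows lid corners at (42,90), (376,29) and (85,338), and tray rim corners at (64,97), (396,51), (437,281) and (92,322). The lid now shows on the +y side, so the tray is slightly too far towards -y.

```bash
cat > f2.py <<'E'
from fit import *
t=lambda u,v:(265+(u+.5)/3.4-.5,105+(v+.5)/3.4-.5)
s0=lambda u,v:(245+(u+.5)/5.2-.5,125+(v+.5)/5.2-.5)
t0=lambda u,v:(265+(u+.5)/5.4-.5,105+(v+.5)/5.4-.5)
bo=[("top",L(1,1,.108),t(41,90)),("top",L(1,-1,.108),t(377,29)),("top",L(-1,1,.108),t(84,336)),("top",L(-1,-1,.108),t0(682,433)),("side",L(1,-1,.108),s0(167,78))]
b,r=fit(bo,np.array([.636,-.035,.18]),boxpose);print(r.round(1))
to=[("top",T(1,1,.055),t(63,97)),("top",T(1,-1,.055),t(396,50)),("top",T(-1,-1,.055),t(438,282)),("top",T(-1,1,.055),t(91,323)),("top",T(-1,-1,0),t(432,304)),("top",T(-1,1,0),t(97,350))]
tr,r=fit(to,np.array([.62,-.035,.101,.15,.04,.0]),traypose,np.array([0,0,300,0,200,200]));print(r.round(1));report(b,tr)
E
python3 f2.py
```

```text
[-0.1 -0.3 -0.6 -0.2 -0.   0.2  0.2 -0.1  0.8 -0.6]
[ 0.3 -1.5 -0.1 -0.5  0.1  0.4  0.4  2.1 -1.5 -0.1  0.8 -0.6 -0.  -0.
  0.  -0.   0.4 -0.1]
box [ 0.637  -0.033   0.1783] tray [ 6.159e-01 -4.260e-02  1.012e-01  1.265e-01  4.180e-02 -6.000e-04]
tray in box [-0.0225 -0.0056  0.1012] yaw,pitch,roll [-0.0518  0.0418 -0.0006]
corner -1 -1 world [ 0.5483 -0.1646  0.1047] inbox [-0.1106 -0.1137  0.1047]
corner -1 1 world [0.5199 0.0586 0.1045] inbox [-0.099   0.111   0.1045]
corner 1 -1 world [ 0.7119 -0.1438  0.0978] inbox [ 0.054  -0.1223  0.0978]
corner 1 1 world [0.6835 0.0794 0.0976] inbox [0.0656 0.1024 0.0976]
```

```bash
cat > sil.py <<'E'
from fit import *
from bench import camera
def mask(img,kind):
    f=8; a=cv2.resize(img,None,fx=f,fy=f,interpolation=cv2.INTER_LINEAR).astype(int)
    r,g,b=a[...,0],a[...,1],a[...,2]
    m=((g-np.maximum(r,b))>22) if kind=="g" else ((b-r)>50)&((b-g)>25)
    n,l,st,_=cv2.connectedComponentsWithStats(m.astype(np.uint8)); k=1+np.argmax(st[1:,4])
    p=np.argwhere(l==k)[:,::-1]; h=cv2.convexHull(p.astype(np.int32))[:,0]
    return (h+.5)/f-.5
def crop(n,img):
    x0,x1,y0,y1=(265,405,100,220) if n=="top" else (245,355,120,240)
    m=np.zeros_like(img); m[y0:y1,x0:x1]=img[y0:y1,x0:x1]; return m
ang=np.arange(0,2*np.pi,np.pi/90); D=np.c_[np.cos(ang),np.sin(ang)]
TP=np.array([T(a,b,z) for a in(-1,1) for b in(-1,1) for z in(0,.055)])
def sfit(imgs,p0,prior):
    H={n:(D@mask(crop(n,i),"g").T).max(1) for n,i in imgs.items()}
    def res(p):
        M,t=traypose(p); return np.concatenate([(D@proj(n,TP@M.T+t).T).max(1)-h for n,h in H.items()]+[(p-p0)*prior])
    s=least_squares(res,p0,x_scale=[.1]*6,loss="soft_l1",diff_step=1e-4); return s.x,np.sqrt(np.mean(res(s.x)[:-6]**2)),res(s.x)
E
cat > f3.py <<'E'
from sil import *
P0=np.array([.61,-.03,.104,.11,.04,.0])
rd=lambda f:cv2.imread(f)[:,:,::-1]
b=np.array([.637,-.033,.18])
for imgs in({"top":rd("pics/top0.png"),"side":rd("pics/side0.png")},{"top":rd("pics/top0.png")},{"side":rd("pics/side0.png")}):
    t,e,_=sfit(imgs,P0,np.array([0,0,100,0,100,100])); print(list(imgs),e); report(b,t)
now=camera("top"); cv2.imwrite("pics/top2.png",now[:,:,::-1])
t,e,_=sfit({"top":now},P0,np.array([0,0,300,0,100,100])); print("now",e); report(b,t)
for f in("pics/top0.png","pics/top2.png"):
    h=mask(crop("top",rd(f)),"b"); q=cv2.approxPolyDP(h.astype(np.float32).reshape(-1,1,2),1.0,True)[:,0]; print("blue",q.round(1).tolist())
h=mask(crop("side",rd("pics/side0.png")),"b"); print("blue side",cv2.approxPolyDP(h.astype(np.float32).reshape(-1,1,2),1.0,True)[:,0].round(1).tolist())
E
python3 f3.py
```

```text
['top', 'side'] 0.36784471374978844
box [ 0.637 -0.033  0.18 ] tray [ 0.6094 -0.0293  0.103   0.1084  0.0284  0.0078]
tray in box [-0.0265  0.0086  0.103 ] yaw,pitch,roll [-0.0716  0.0284  0.0078]
corner -1 -1 world [ 0.5395 -0.15    0.1045] inbox [-0.1168 -0.0977  0.1045]
corner -1 1 world [0.5152 0.0736 0.1062] inbox [-0.1007  0.1267  0.1062]
corner 1 -1 world [ 0.7035 -0.1322  0.0998] inbox [ 0.0477 -0.1095  0.0998]
corner 1 1 world [0.6792 0.0915 0.1015] inbox [0.0638 0.1149 0.1015]
['top'] 0.3238267760873771
box [ 0.637 -0.033  0.18 ] tray [ 0.6099 -0.0293  0.0987  0.1085  0.0372  0.004 ]
tray in box [-0.026   0.0084  0.0987] yaw,pitch,roll [-0.0715  0.0372  0.004 ]
corner -1 -1 world [ 0.5402 -0.1501  0.1013] inbox [-0.1162 -0.0979  0.1013]
corner -1 1 world [0.5158 0.0736 0.1022] inbox [-0.1001  0.1265  0.1022]
corner 1 -1 world [ 0.7041 -0.1323  0.0951] inbox [ 0.0482 -0.1097  0.0951]
corner 1 1 world [0.6797 0.0914 0.096 ] inbox [0.0643 0.1148 0.096 ]
['side'] 0.22759828291257764
box [ 0.637 -0.033  0.18 ] tray [ 0.6106 -0.0308  0.1018  0.1068  0.0272  0.0029]
tray in box [-
[... 860 characters left out ...]
6875, 122.19999694824219], [277.20001220703125, 137.39999389648438], [275.8999938964844, 131.89999389648438], [277.6000061035156, 130.1999969482422], [371.70001220703125, 112.69999694824219], [375.20001220703125, 113.5999984741211]]
blue [[374.8999938964844, 113.19999694824219], [376.20001220703125, 119.19999694824219], [291.3999938964844, 204.89999389648438], [289.8999938964844, 204.6999969482422], [276.3999938964844, 130.8000030517578], [370.8999938964844, 112.80000305175781]]
blue side [[318.3999938964844, 217.10000610351562], [253.6999969482422, 207.10000610351562], [250.10000610351562, 205.6999969482422], [249.39999389648438, 198.89999389648438], [256.1000061035156, 187.39999389648438]]
```

apply_moves([
  {"translation":[0.021,-0.042,0.003],"turn":[0,0,0],"hand":0},
  {"translation":[0.021,-0.042,0.003],"turn":[0,0,0],"hand":0},
  {"translation":[0.021,-0.042,0.002],"turn":[0,0,0],"hand":0},
  {"translation":[0.021,-0.042,0.002],"turn":[0,0,0],"hand":0},
  {"translation":[0.021,-0.042,0.002],"turn":[0,0,0],"hand":0},
])

```text
time: 4.65
ee_pos: [0.5089, 0.1374, 0.2554]
eef_rot: [-0.071, 0.997, -0.005, 0.002]
ft_force: [0.0, 0.1, 0.4]
width: 0.0007
```

apply_moves([
  {"translation":[0.021,-0.042,0.003],"turn":[0,0,0],"hand":0},
  {"translation":[0.021,-0.042,0.003],"turn":[0,0,0],"hand":0},
  {"translation":[0.021,-0.042,0.002],"turn":[0,0,0],"hand":0},
  {"translation":[0.021,-0.042,0.002],"turn":[0,0,0],"hand":0},
  {"translation":[0.021,-0.042,0.002],"turn":[0,0,0],"hand":0},
])

```text
time: 5.15
ee_pos: [0.6142, -0.0888, 0.269]
eef_rot: [-0.065, 0.998, -0.008, 0.003]
ft_force: [0.5, 0.8, -0.1]
width: 0.0004
```

apply_moves([
  {"translation":[0.021,-0.042,0],"turn":[0,0,0],"hand":0},
  {"translation":[0.021,-0.042,0],"turn":[0,0,0],"hand":0},
  {"translation":[0,0,0],"turn":[0,0,0],"hand":0},
])

```text
time: 5.45
ee_pos: [0.6545, -0.1895, 0.2686]
eef_rot: [-0.058, 0.998, -0.012, 0.002]
ft_force: [-0.8, -0.3, -0.3]
width: 0.0004
```

apply_moves([
  {"translation":[0.015,-0.003,-0.03],"turn":[0.02,0,0],"hand":0},
  {"translation":[0.015,-0.003,-0.03],"turn":[0,0,0],"hand":0},
  {"translation":[0,0,-0.035],"turn":[0,0,0],"hand":0},
  {"translation":[0,0,-0.035],"turn":[0,0,0],"hand":0},
  {"translation":[0,0,0],"turn":[0,0,0],"hand":0},
])

```text
time: 5.95
ee_pos: [0.6815, -0.2101, 0.1353]
eef_rot: [-0.051, 0.999, -0.007, 0.002]
ft_force: [0.0, 0.3, -0.6]
width: 0.0003
```

apply_moves([
  {"translation":[0,0.02,-0.004],"turn":[0,0,0.03],"hand":0},
  {"translation":[0,0.015,0],"turn":[0,0,0],"hand":0},
  {"translation":[0,0.006,0],"turn":[0,0,0],"hand":0},
])

```text
time: 6.25
ee_pos: [0.6815, -0.1706, 0.1356]
eef_rot: [-0.065, 0.998, -0.008, 0.004]
ft_force: [-0.4, -0.1, -0.1]
width: 0.0005
```

apply_moves([
  {"translation":[0,0.003,0],"turn":[0,0,0],"hand":0},
  {"translation":[0,0.003,0],"turn":[0,0,0],"hand":0},
])

```text
time: 6.45
ee_pos: [0.683, -0.1625, 0.1387]
eef_rot: [-0.066, 0.998, -0.009, 0.006]
ft_force: [-0.0, -0.0, 0.7]
width: 0.0009
```

apply_moves([
  {"translation":[0,0.003,0],"turn":[0,0,0],"hand":0},
  {"translation":[0,0.002,0],"turn":[0,0,0],"hand":0},
])

```text
time: 6.65
ee_pos: [0.6835, -0.1573, 0.1401]
eef_rot: [-0.066, 0.998, -0.009, 0.007]
ft_force: [-0.9, 0.1, -0.8]
width: 0.0005
```

apply_moves([
  {"translation":[-0.001,0.002,-0.004],"turn":[0.015,0.012,0],"hand":0},
  {"translation":[-0.001,0.002,-0.004],"turn":[0,0,0],"hand":0},
])

```text
time: 6.85
ee_pos: [0.682, -0.1551, 0.1332]
eef_rot: [-0.065, 0.998, -0.002, 0.002]
ft_force: [0.1, -3.4, 2.4]
width: 0.0003
```

apply_moves([
  {"translation":[0,0.002,-0.001],"turn":[0,0,0],"hand":0},
])

```text
time: 6.95
ee_pos: [0.6818, -0.154, 0.1318]
eef_rot: [-0.065, 0.998, -0.002, 0.002]
ft_force: [0.7, -3.0, 2.7]
width: 0.0002
```

apply_moves([
  {"translation":[0,0.002,-0.001],"turn":[0,0,0],"hand":0},
])

```text
time: 7.05
ee_pos: [0.6817, -0.153, 0.1308]
eef_rot: [-0.064, 0.998, -0.002, 0.002]
ft_force: [1.4, -2.4, 2.1]
width: 0.0008
```

apply_moves([
  {"translation":[0,0.002,0],"turn":[0,0,0],"hand":0},
  {"translation":[0,0.002,0],"turn":[0,0,0],"hand":0},
  {"translation":[0,0.002,0],"turn":[0,0,0],"hand":0},
])

```text
time: 7.35
ee_pos: [0.6815, -0.1489, 0.1307]
eef_rot: [-0.063, 0.998, -0.004, 0.002]
ft_force: [1.6, -10.1, 0.9]
width: 0.0007
```

```bash
python3 snap.py 3
```

```text
(no output)
```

View pics/s3.png

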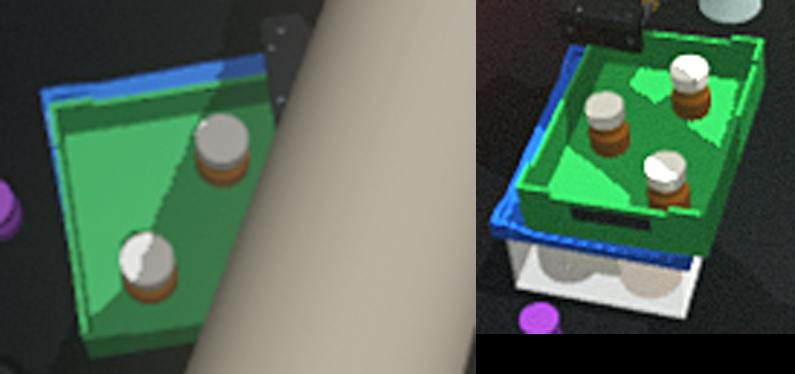

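The side crop shows all three jars upright, with the tray's +x-y corner hidden by the gripper. Force is 10 N, so the tray has probably reached the +y side. I'll retreat and measure both views.

apply_moves([
  {"translation":[0,-0.03,0],"turn":[0,0,0],"hand":0},
  {"translation":[0,-0.02,0.04],"turn":[0,0,0],"hand":0},
  {"translation":[0,-0.02,0.045],"turn":[0,0,0],"hand":0},
  {"translation":[-0.03,-0.03,0.03],"turn":[0,0,0],"hand":0},
  {"translation":[-0.045,-0.02,0],"turn":[0,0,0],"hand":0},
])

```text
time: 7.95
ee_pos: [0.608, -0.2596, 0.243]
eef_rot: [-0.071, 0.997, 0.0, -0.002]
ft_force: [0.5, -1.3, 0.3]
width: 0.0004
```

apply_moves([
  {"translation":[-0.045,-0.02,0],"turn":[0,0,0],"hand":0.05},
  {"translation":[-0.045,-0.02,0],"turn":[0,0,0],"hand":0.087},
  {"translation":[-0.045,-0.02,0],"turn":[0,0,0],"hand":0.087},
  {"translation":[-0.045,-0.02,0],"turn":[0,0,0],"hand":0.087},
  {"translation":[0,0,0],"turn":[0,0,0],"hand":0.087},
])

```text
time: 8.45
ee_pos: [0.4174, -0.3405, 0.2426]
eef_rot: [-0.07, 0.998, 0.003, -0.001]
ft_force: [0.9, -0.4, 0.7]
width: 0.0324
```

```bash
cat > f4.py <<'E'
from sil import *
import sys
k=sys.argv[1]
I={n:camera(n) for n in("top","side")}
for n in I: cv2.imwrite(f"pics/{n}{k}.png",I[n][:,:,::-1])
b=np.array([.637,-.033,.18]); P0=np.array([.61,-.03,.104,.15,.03,.0])
for q in(I,{"top":I["top"]},{"side":I["side"]}):
    t,e,_=sfit(q,P0,np.array([0,0,100,0,100,100])); print(list(q),e); report(b,t)
E
python3 f4.py 4; python3 snap.py 4
```

```text
['top', 'side'] 0.3602432324409029
box [ 0.637 -0.033  0.18 ] tray [ 0.611  -0.035   0.102   0.1517  0.0393 -0.0042]
tray in box [-0.026   0.0027  0.102 ] yaw,pitch,roll [-0.0283  0.0393 -0.0042]
corner -1 -1 world [ 0.5465 -0.1587  0.1057] inbox [-0.1115 -0.1075  0.1057]
corner -1 1 world [0.5125 0.0637 0.1048] inbox [-0.1052  0.1175  0.1048]
corner 1 -1 world [ 0.7095 -0.1338  0.0993] inbox [ 0.0533 -0.1121  0.0993]
corner 1 1 world [0.6755 0.0886 0.0983] inbox [0.0596 0.1128 0.0983]
['top'] 0.3048953029089565
box [ 0.637 -0.033  0.18 ] tray [ 0.6123 -0.0348  0.097   0.1501  0.0287 -0.0029]
tray in box [-0.0246  0.0026  0.097 ] yaw,pitch,roll [-0.0299  0.0287 -0.0029]
corner -1 -1 world [ 0.5476 -0.1584  0.0997] inbox [-0.1104 -0.1074  0.0997]
corner -1 1 world [0.514  0.0641 0.099 ] inbox [-0.1037  0.1175  0.099 ]
corner 1 -1 world [ 0.7107 -0.1337  0.0949] inbox [ 0.0545 -0.1123  0.0949]
corner 1 1 world [0.6771 0.0887 0.0943] inbox [0.0612 0.1126 0.0943]
['side'] 0.232620915013147
box [ 0.637 -0.033  0.18 ] tray [ 0.611  -0.0347  0.103   0.1575  0.0363 -0.0007]
tray in box [-0.0259  0.003   0.103 ] yaw,pitch,roll [-0.0225  0.0363 -0.0007]
corner -1 -1 world [ 0.5472 -0.1587  0.1061] inbox [-0.1109 -0.1076  0.1061]
corner -1 1 world [0.5119 0.0635 0.1059] inbox [-0.1058  0.1173  0.1059]
corner 1 -1 world [ 0.71   -0.1328  0.1001] inbox [ 0.054  -0.1113  0.1001]
corner 1 1 world [0.6747 0.0894 0.0999] inbox [0.059  0.1136 0.0999]
```

View pics/s4.png

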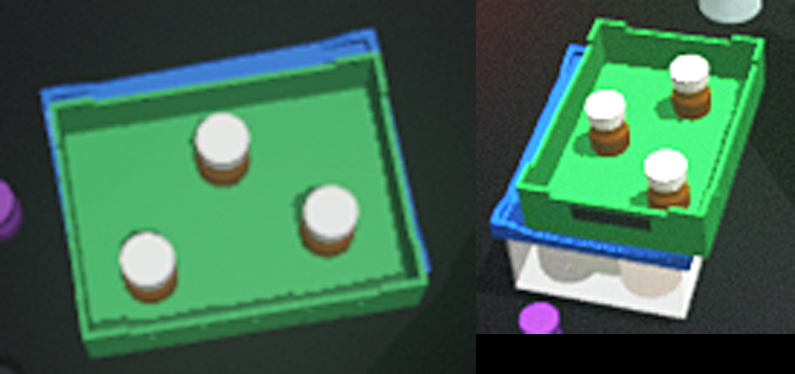

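Both views agree to about 1 mm. The tray is at x −25 mm, y +2.7 mm and yaw −0.027 in the box frame, and its front corners are already between the +x lugs. Next is a small push on the +y wall near the −x end.

apply_moves([
  {"translation":[0.009,0.046,0],"turn":[0,0,0.03],"hand":0},
  {"translation":[0.009,0.046,0],"turn":[0,0,0],"hand":0},
  {"translation":[0.009,0.046,0],"turn":[0,0,0],"hand":0},
  {"translation":[0.009,0.046,0],"turn":[0,0,0],"hand":0},
  {"translation":[0.009,0.046,0],"turn":[0,0,0],"hand":0},
])

```text
time: 9.15
ee_pos: [0.4721, -0.0987, 0.2412]
eef_rot: [-0.09, 0.996, 0.001, -0.003]
ft_force: [1.0, -0.8, 0.8]
width: 0.024
```

apply_moves([
  {"translation":[0.009,0.046,0],"turn":[0,0,0],"hand":0},
  {"translation":[0.009,0.046,0],"turn":[0,0,0],"hand":0},
  {"translation":[0.009,0.046,0],"turn":[0,0,0],"hand":0},
  {"translation":[0.009,0.046,0],"turn":[0,0,0],"hand":0},
  {"translation":[0.009,0.046,0],"turn":[0,0,0],"hand":0},
])

```text
time: 9.65
ee_pos: [0.5178, 0.1475, 0.2401]
eef_rot: [-0.097, 0.995, 0.002, -0.004]
ft_force: [0.8, -0.7, 0.4]
width: 0.0002
```

apply_moves([
  {"translation":[0.008,0.04,0],"turn":[0,0,0],"hand":0},
  {"translation":[0,0,0],"turn":[0,0,0],"hand":0},
])

```text
time: 9.85
ee_pos: [0.5241, 0.2008, 0.2381]
eef_rot: [-0.104, 0.995, 0.003, -0.006]
ft_force: [0.2, -0.1, -0.0]
width: 0.0002
```

apply_moves([
  {"translation":[0.004,-0.04,-0.02],"turn":[0,0,-0.03],"hand":0},
  {"translation":[0.004,-0.035,-0.03],"turn":[0,0,0],"hand":0},
  {"translation":[0,0,-0.045],"turn":[0,0,0],"hand":0},
  {"translation":[0,0,-0.015],"turn":[0,0,0],"hand":0},
  {"translation":[0,0,0],"turn":[0,0,0],"hand":0},
])

```text
time: 10.35
ee_pos: [0.5314, 0.1339, 0.122]
eef_rot: [-0.097, 0.995, 0.004, -0.007]
ft_force: [0.2, 0.2, 0.5]
width: 0.0005
```

apply_moves([
  {"translation":[0.001,-0.02,0.009],"turn":[0,0,0],"hand":0},
  {"translation":[0.001,-0.015,0.002],"turn":[0,0,0],"hand":0},
  {"translation":[0,-0.007,0],"turn":[0,0,0],"hand":0},
])

```text
time: 10.65
ee_pos: [0.5334, 0.095, 0.1336]
eef_rot: [-0.1, 0.995, 0.004, -0.008]
ft_force: [0.4, 0.6, 0.2]
width: 0.0002
```

apply_moves([
  {"translation":[0,-0.004,0],"turn":[0,0,0],"hand":0},
  {"translation":[0,-0.003,0],"turn":[0,0,0],"hand":0},
])

```text
time: 10.85
ee_pos: [0.5341, 0.088, 0.1344]
eef_rot: [-0.1, 0.995, 0.004, -0.007]
ft_force: [1.1, -0.9, -0.7]
width: 0.0007
```

apply_moves([
  {"translation":[0,-0.002,0],"turn":[0,0,0],"hand":0},
])

```text
time: 10.95
ee_pos: [0.5341, 0.0862, 0.1346]
eef_rot: [-0.1, 0.995, 0.005, -0.007]
ft_force: [0.6, -0.8, 0.1]
width: 0.0006
```

apply_moves([
  {"translation":[0,-0.003,-0.002],"turn":[0,0,0],"hand":0},
  {"translation":[0,-0.003,-0.001],"turn":[0,0,0],"hand":0},
])

```text
time: 11.15
ee_pos: [0.5342, 0.0811, 0.1316]
eef_rot: [-0.101, 0.995, 0.005, -0.007]
ft_force: [-1.0, 1.5, 2.0]
width: 0.0004
```

apply_moves([
  {"translation":[0,-0.002,0],"turn":[0,0,0],"hand":0},
  {"translation":[0,-0.002,0],"turn":[0,0,0],"hand":0},
])

```text
time: 11.35
ee_pos: [0.5339, 0.0778, 0.1314]
eef_rot: [-0.102, 0.995, 0.005, -0.007]
ft_force: [-0.6, 1.0, 0.4]
width: 0.0005
```

apply_moves([
  {"translation":[0,-0.002,0],"turn":[0,0,0],"hand":0},
])

```text
time: 11.45
ee_pos: [0.5337, 0.076, 0.1313]
eef_rot: [-0.102, 0.995, 0.006, -0.007]
ft_force: [-1.2, 1.9, 0.7]
width: 0.0006
```

apply_moves([
  {"translation":[0,-0.002,0],"turn":[0,0,0],"hand":0},
])

```text
time: 11.55
ee_pos: [0.5335, 0.0743, 0.1313]
eef_rot: [-0.102, 0.995, 0.006, -0.008]
ft_force: [-2.1, 4.4, 1.9]
width: 0.0006
```

apply_moves([
  {"translation":[-0.004,0.03,0],"turn":[0,0,0],"hand":0},
  {"translation":[-0.02,0.04,0.02],"turn":[0,0,0],"hand":0},
  {"translation":[-0.03,0.04,0.01],"turn":[0,0,0],"hand":0},
  {"translation":[-0.03,0.04,0.01],"turn":[0,0,0],"hand":0},
  {"translation":[-0.03,0.03,0.01],"turn":[0,0,0],"hand":0},
])

```text
time: 12.05
ee_pos: [0.4195, 0.2496, 0.1813]
eef_rot: [-0.095, 0.995, 0.003, -0.007]
ft_force: [0.5, 0.8, -0.4]
width: 0.0004
```

```bash
python3 f4.py 5 2>&1 | sed -n 8,14p; python3 -c "
import cv2;from bench import camera
"
```

```text
['top'] 0.22021647150940518
box [ 0.637 -0.033  0.18 ] tray [ 0.6139 -0.0402  0.0997  0.1827  0.031  -0.0076]
tray in box [-0.0241 -0.0029  0.0997] yaw,pitch,roll [ 0.0027  0.031  -0.0076]
corner -1 -1 world [ 0.5532 -0.1658  0.1031] inbox [-0.1062 -0.1157  0.1031]
corner -1 1 world [0.5123 0.0554 0.1014] inbox [-0.1068  0.1093  0.1014]
corner 1 -1 world [ 0.7154 -0.1358  0.098 ] inbox [ 0.0587 -0.1152  0.098 ]
corner 1 1 world [0.6745 0.0854 0.0963] inbox [0.0581 0.1098 0.0963]
```

apply_moves([
  {"translation":[0.008,-0.045,0.01],"turn":[0,0,0],"hand":0.087},
  {"translation":[0.008,-0.045,0.01],"turn":[0,0,0],"hand":0.087},
  {"translation":[0.008,-0.045,0],"turn":[0,0,0],"hand":0.087},
  {"translation":[0.008,-0.045,0],"turn":[0,0,0],"hand":0.087},
  {"translation":[0.008,-0.045,0],"turn":[0,0,0],"hand":0.087},
])

```text
time: 12.65
ee_pos: [0.4565, 0.0248, 0.2035]
eef_rot: [-0.105, 0.994, 0.004, -0.005]
ft_force: [1.0, -0.2, -0.2]
width: 0.0324
```

apply_moves([
  {"translation":[0.004,-0.045,0],"turn":[0,0,0],"hand":0.087},
  {"translation":[0.004,-0.045,0],"turn":[0,0,0],"hand":0.087},
  {"translation":[0,0,-0.035],"turn":[0,0,0],"hand":0.087},
  {"translation":[0,0,-0.03],"turn":[0,0,0],"hand":0.087},
  {"translation":[0,0,0],"turn":[0,0,0],"hand":0.087},
])

```text
time: 13.15
ee_pos: [0.4646, -0.0819, 0.1385]
eef_rot: [-0.097, 0.995, 0.001, -0.003]
ft_force: [-1.0, -0.0, -1.1]
width: 0.0726
```

apply_moves([
  {"translation":[0.01,0.017,-0.006],"turn":[0,0,-0.01],"hand":0.087},
  {"translation":[0.015,0.003,0],"turn":[0,0,0],"hand":0.087},
  {"translation":[0.01,0.002,0],"turn":[0,0,0],"hand":0.087},
])

```text
time: 13.45
ee_pos: [0.5003, -0.0609, 0.135]
eef_rot: [-0.091, 0.996, 0.001, -0.003]
ft_force: [0.1, -1.0, 0.3]
width: 0.0862
```

apply_moves([
  {"translation":[0.005,0.001,0],"turn":[0,0,0],"hand":0.087},
  {"translation":[0.004,0.001,0],"turn":[0,0,0],"hand":0.087},
])

```text
time: 13.65
ee_pos: [0.5109, -0.0588, 0.1366]
eef_rot: [-0.091, 0.996, 0.001, -0.002]
ft_force: [-0.4, -0.2, -0.1]
width: 0.0867
```

apply_moves([
  {"translation":[0.004,0.001,-0.004],"turn":[0,0,0],"hand":0.087},
  {"translation":[0.004,0.001,-0.002],"turn":[0,0,0],"hand":0.087},
])

```text
time: 13.85
ee_pos: [0.5196, -0.0569, 0.1311]
eef_rot: [-0.091, 0.996, 0.001, -0.001]
ft_force: [-0.0, 0.7, 0.1]
width: 0.0866
```

apply_moves([
  {"translation":[0.004,0.001,-0.001],"turn":[0,0,0],"hand":0.087},
  {"translation":[0.004,0.001,0],"turn":[0,0,0],"hand":0.087},
])

```text
time: 14.05
ee_pos: [0.5271, -0.0552, 0.1295]
eef_rot: [-0.091, 0.996, 0.001, -0.002]
ft_force: [-1.7, -0.5, 0.4]
width: 0.087
```

apply_moves([
  {"translation":[0.004,0.001,0],"turn":[0,0,0],"hand":0.087},
])

```text
time: 14.15
ee_pos: [0.5309, -0.0543, 0.1293]
eef_rot: [-0.09, 0.996, 0.001, -0.003]
ft_force: [-2.4, -0.4, 0.6]
width: 0.0867
```

apply_moves([
  {"translation":[0.004,0.001,0],"turn":[0,0,0],"hand":0.087},
  {"translation":[0.004,0.001,0],"turn":[0,0,0],"hand":0.087},
])

```text
time: 14.35
ee_pos: [0.5391, -0.0523, 0.129]
eef_rot: [-0.09, 0.996, 0.001, -0.004]
ft_force: [-2.0, 0.1, -1.1]
width: 0.087
```

apply_moves([
  {"translation":[0.003,0.0005,0],"turn":[0,0,0],"hand":0.087},
])

```text
time: 14.45
ee_pos: [0.5424, -0.0517, 0.1288]
eef_rot: [-0.09, 0.996, 0.001, -0.004]
ft_force: [-2.3, 0.7, -0.9]
width: 0.0872
```

apply_moves([
  {"translation":[0.002,0.0004,0],"turn":[0,0,0],"hand":0.087},
])

```text
time: 14.55
ee_pos: [0.5446, -0.0512, 0.1287]
eef_rot: [-0.09, 0.996, 0.001, -0.004]
ft_force: [-2.7, -0.5, -1.4]
width: 0.0871
```

apply_moves([
  {"translation":[0.002,0.0004,0],"turn":[0,0,0],"hand":0.087},
])

```text
time: 14.65
ee_pos: [0.5468, -0.0508, 0.1286]
eef_rot: [-0.09, 0.996, 0.001, -0.004]
ft_force: [-2.2, 0.1, 0.6]
width: 0.0873
```

apply_moves([
  {"translation":[0.0015,0.0003,0],"turn":[0,0,0],"hand":0.087},
])

```text
time: 14.75
ee_pos: [0.5477, -0.0508, 0.1286]
eef_rot: [-0.09, 0.996, 0.001, -0.005]
ft_force: [-11.2, -2.1, 6.3]
width: 0.0868
```

```bash
python3 f4.py 6 | tail -7; python3 snap.py 6
```

```text
['side'] 2.2475075175650976
box [ 0.637 -0.033  0.18 ] tray [ 0.6702 -0.056   0.0602  0.302  -0.1617  0.0573]
tray in box [ 0.0286 -0.0286  0.0602] yaw,pitch,roll [ 0.122  -0.1617  0.0573]
corner -1 -1 world [ 0.6269 -0.1872  0.0405] inbox [-0.0375 -0.1499  0.0405]
corner -1 1 world [0.5581 0.0267 0.0532] inbox [-0.0669  0.0728  0.0532]
corner 1 -1 world [ 0.7824 -0.1387  0.0671] inbox [ 0.1241 -0.13    0.0671]
corner 1 1 world [0.7136 0.0751 0.0798] inbox [0.0947 0.0927 0.0798]
```

View pics/s6.png

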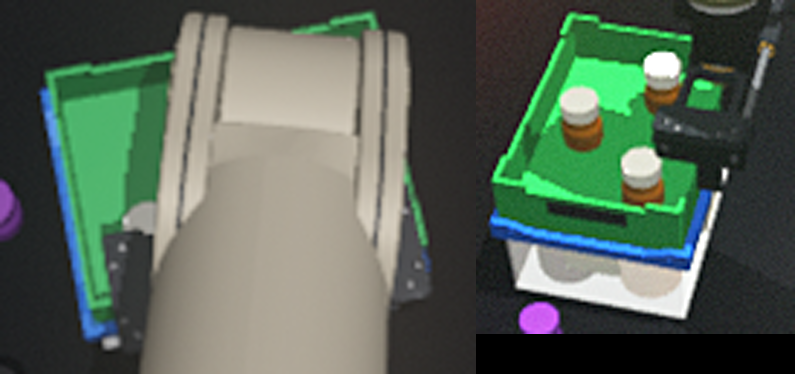

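The tray hit the +x stop with 11 N at x = 0.5477. I'll retreat and measure whether it has dropped.

apply_moves([
  {"translation":[-0.03,-0.005,0],"turn":[0,0,0],"hand":0.087},
  {"translation":[-0.04,-0.01,0.03],"turn":[0,0,0],"hand":0.087},
  {"translation":[-0.01,-0.045,0.04],"turn":[0,0,0],"hand":0.05},
  {"translation":[-0.01,-0.045,0.04],"turn":[0,0,0],"hand":0},
  {"translation":[-0.01,-0.045,0.01],"turn":[0,0,0],"hand":0},
])

```text
time: 15.45
ee_pos: [0.4498, -0.184, 0.2389]
eef_rot: [-0.097, 0.995, 0.001, -0.004]
ft_force: [0.2, -1.1, -0.3]
width: 0.0706
```

apply_moves([
  {"translation":[-0.01,-0.045,0],"turn":[0,0,0],"hand":0},
  {"translation":[-0.01,-0.045,0],"turn":[0,0,0],"hand":0},
  {"translation":[0,-0.045,0],"turn":[0,0,0],"hand":0},
  {"translation":[0,-0.045,0],"turn":[0,0,0],"hand":0},
  {"translation":[0,0,0],"turn":[0,0,0],"hand":0},
])

```text
time: 15.95
ee_pos: [0.4284, -0.3778, 0.2454]
eef_rot: [-0.095, 0.995, -0.003, 0.004]
ft_force: [0.8, 1.0, -0.7]
width: 0.0307
```

```bash
python3 f4.py 7; python3 snap.py 7
```

```text
['top', 'side'] 0.49106382221332645
box [ 0.637 -0.033  0.18 ] tray [ 6.405e-01 -3.350e-02  1.002e-01  1.870e-01 -3.000e-04  2.650e-02]
tray in box [ 0.0034 -0.0011  0.1002] yaw,pitch,roll [ 0.007  -0.0003  0.0265]
corner -1 -1 world [ 0.5804 -0.1593  0.0972] inbox [-0.0783 -0.1142  0.0972]
corner -1 1 world [0.5386 0.0617 0.1031] inbox [-0.0799  0.1108  0.1031]
corner 1 -1 world [ 0.7425 -0.1287  0.0972] inbox [ 0.0867 -0.113   0.0972]
corner 1 1 world [0.7007 0.0923 0.1032] inbox [0.0851 0.1119 0.1032]
['top'] 0.4523488036574348
box [ 0.637 -0.033  0.18 ] tray [ 0.6422 -0.0339  0.0945  0.1857  0.0241  0.0073]
tray in box [ 0.0049 -0.0018  0.0945] yaw,pitch,roll [0.0057 0.0241 0.0073]
corner -1 -1 world [ 0.5819 -0.1597  0.0957] inbox [-0.0769 -0.1148  0.0957]
corner -1 1 world [0.5404 0.0614 0.0973] inbox [-0.0782  0.1102  0.0973]
corner 1 -1 world [ 0.744  -0.1293  0.0917] inbox [ 0.088  -0.1138  0.0917]
corner 1 1 world [0.7025 0.0919 0.0934] inbox [0.0868 0.1111 0.0934]
['side'] 0.32996182189321543
box [ 0.637 -0.033  0.18 ] tray [ 0.6435 -0.0401  0.0935  0.1751  0.0049  0.0063]
tray in box [ 0.0051 -0.0082  0.0935] yaw,pitch,roll [-0.0049  0.0049  0.0063]
corner -1 -1 world [ 0.5818 -0.1653  0.0932] inbox [-0.078  -0.1203  0.0932]
corner -1 1 world [0.5426 0.0563 0.0946] inbox [-0.0769  0.1047  0.0946]
corner 1 -1 world [ 0.7443 -0.1365  0.0924] inbox [ 0.087  -0.1211  0.0924]
corner 1 1 world [0.7051 0.085  0.0938] inbox [0.0881 0.1039 0.0938]
```

View pics/s7.png

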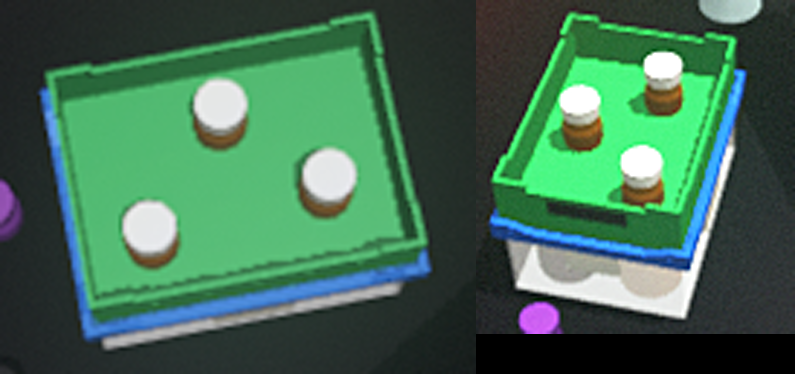

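The tray looks almost home: lid strips show on the left and near sides, and the jars stand. The near bottom corners are now behind the lugs, which biases the fit, so I'll refit on rim directions only.

```bash
cat > f5.py <<'E'
from sil import *
import sys
k=sys.argv[1]
I={n:cv2.imread(f"pics/{n}{k}.png")[:,:,::-1] for n in("top","side")}
if len(sys.argv)>2: I={n:I[n] for n in sys.argv[2].split(",")}
H={n:(D@mask(crop(n,i),"g").T).max(1) for n,i in I.items()}
RIM=np.arange(8)%2==1; b=np.array([.637,-.033,.18])
def solve(p0,free,names,off):
    p0=np.array(p0,float); free=np.array(free)
    W={}
    for n in names:
        M,t=traypose(p0); W[n]=RIM[(D@proj(n,TP@M.T+t).T).argmax(1)]
    def res(q):
        p=p0.copy();p[free]=q[:len(free)];M,t=traypose(p);r=[]
        for n in names:
            pr=proj(n,TP[RIM]@M.T+t)
            if off and n=="side": pr=pr+q[-2:]
            r.append(((D@pr.T).max(1)-H[n])[W[n]])
        if off: r.append(q[-2:]*3)
        return np.concatenate(r)
    q0=np.r_[p0[free],[0,0] if off else []]
    s=least_squares(res,q0,loss="soft_l1",x_scale=[.1]*len(free)+([1,1] if off else []))
    p=p0.copy();p[free]=s.x[:len(free)]; return p,s,np.sqrt(np.mean(s.fun**2))
p0=[.637,-.033,.1,.18,0,0]
for names in([["top"],["side"],["top","side"]] if len(H)>1 else [list(H)]):
    for z in(.1,.104,.108):
        p0[2]=z;p,s,e=solve(p0,[0,1,3],names,0);Mb,tb=boxpose(b);print(names,"level z",z,"rms",e.round(3),(Mb.T@(p[:3]-tb)).round(4),"yaw",(p[3]-b[2]).round(4))
    p0[2]=.1
    p,s,e=solve(p0,range(6),names,len(names)>1);print(names,"free rms",e.round(3),(Mb.T@(p[:3]-tb)).round(4),"ypr",(p[3:]-[b[2],0,0]).round(4),s.x[6:])
E
python3 f5.py 7
```

```text
['top'] level z 0.1 rms 0.238 [ 0.0022 -0.0008  0.1   ] yaw 0.0069
['top'] level z 0.104 rms 0.265 [ 0.0005 -0.0004  0.104 ] yaw 0.0061
['top'] level z 0.108 rms 0.399 [-1.30e-03  1.00e-04  1.08e-01] yaw 0.0051
['top'] free rms 0.169 [ 0.0028 -0.      0.1003] ypr [ 0.0127 -0.0274  0.0233] []
['side'] level z 0.1 rms 0.171 [0.0024 0.001  0.1   ] yaw 0.0007
['side'] level z 0.104 rms 0.177 [0.0007 0.006  0.104 ] yaw 0.0051
['side'] level z 0.108 rms 0.232 [-0.001  0.011  0.108] yaw 0.0095
['side'] free rms 0.161 [0.0013 0.0043 0.103 ] ypr [ 0.0051 -0.0039  0.0061] []
['top', 'side'] level z 0.1 rms 0.3 [ 0.0024 -0.0006  0.1   ] yaw 0.0043
['top', 'side'] level z 0.104 rms 0.702 [0.001  0.0004 0.104 ] yaw 0.0048
['top', 'side'] level z 0.108 rms 1.187 [-0.0006  0.0012  0.108 ] yaw 0.0043
['top', 'side'] free rms 0.211 [ 0.0023 -0.0003  0.1004] ypr [ 0.0078 -0.0035  0.0162] [-0.17199749  0.09255331]
```

```bash
python3 - <<'E'
import cv2,numpy as np
a=cv2.imread("pics/side7.png")[120:225,240:345]; b=cv2.imread("pics/side7.png")
a=cv2.resize(a,None,fx=5.6,fy=5.6,interpolation=cv2.INTER_CUBIC); cv2.imwrite("pics/side7z.png",np.clip(a*1.3,0,255).astype(np.uint8))
E
```

```text
(no output)
```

View pics/side7z.png

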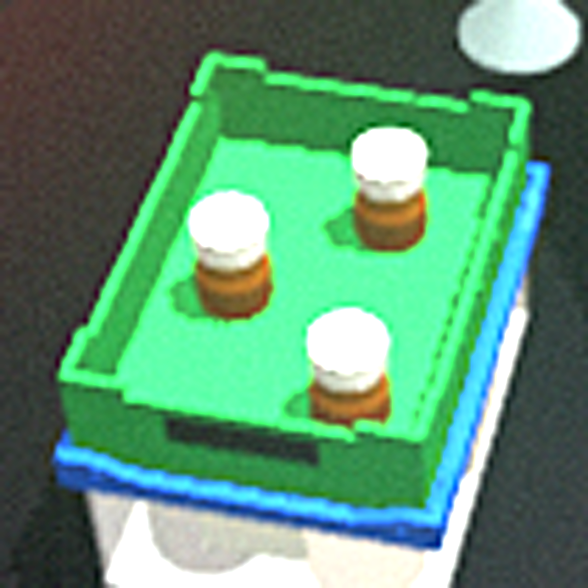

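```bash
python3 - <<'E'
from fit import *
b=np.array([.637,-.033,.18]); Mb,tb=boxpose(b); out=[]
for n,(x0,y0,w,h) in {"side":(240,170,90,60),"top":(270,160,130,60)}.items():
    im=cv2.imread(f"pics/{n}7.png"); f=12 if n=="side" else 6
    a=cv2.resize(im[y0:y0+h,x0:x0+w],None,fx=f*.72 if n=="side" else 6,fy=f*.72 if n=="side" else 6,interpolation=cv2.INTER_CUBIC); f=a.shape[1]/w
    def dot(P,c):
        for q in proj(n,np.array(P)@Mb.T+tb): cv2.circle(a,tuple(int(round(v)) for v in ((q-[x0,y0]+.5)*f)),3,c,1)
    for sx in(-1,1):
        for sy in(-1,1):
            dot([L(sx,sy,.108),[sx*.084,sy*.114,.108],[sx*.09,sy*.104,.108],[sx*.074,sy*.12,.108],[sx*.09,sy*.08,.1],[sx*.05,sy*.12,.1]],(0,0,255))
            dot([L(sx,sy,.1)],(0,255,255))
    out.append(np.clip(a*1.3,0,255).astype(np.uint8))
    if n=="side": ss=a.shape
W=max(o.shape[1] for o in out); c=np.zeros((sum(o.shape[0] for o in out),W,3),np.uint8);y=0
for o in out: c[y:y+o.shape[0],:o.shape[1]]=o;y+=o.shape[0]
print(c.shape);cv2.imwrite("pics/ov7.png",cv2.resize(c,None,fx=min(1,595/c.shape[0]),fy=min(1,595/c.shape[0])))
E
```

```text
(878, 780, 3)
```

View pics/ov7.png

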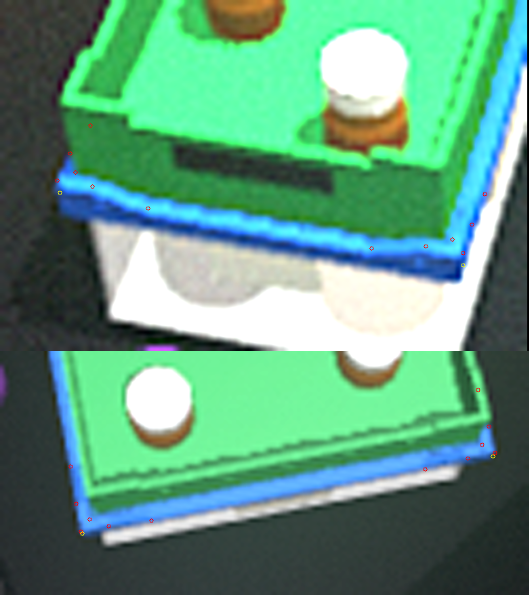

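The overlay confirms the box hasn't moved, as its lug points still match. The images can't settle the remaining tilt of about 0.01 rad, so I'll check by touching the rim at the ±y walls and comparing heights.

apply_moves([
  {"translation":[0.033,0.034,0],"turn":[0,0,0],"hand":0},
  {"translation":[0.033,0.034,0],"turn":[0,0,0],"hand":0},
  {"translation":[0.033,0.034,0],"turn":[0,0,0],"hand":0},
  {"translation":[0.033,0.034,0],"turn":[0,0,0],"hand":0},
  {"translation":[0.033,0.034,0],"turn":[0,0,0],"hand":0},
])

```text
time: 16.65
ee_pos: [0.5971, -0.193, 0.2485]
eef_rot: [-0.098, 0.995, 0.0, 0.008]
ft_force: [0.0, -0.9, 0.5]
width: 0.0004
```

apply_moves([
  {"translation":[0.033,0.034,-0.01],"turn":[0,0,0],"hand":0},
  {"translation":[0.015,0.015,-0.02],"turn":[0,0,0],"hand":0},
  {"translation":[0,0,-0.01],"turn":[0,0,0],"hand":0},
  {"translation":[0,0,0],"turn":[0,0,0],"hand":0},
])

```text
time: 17.05
ee_pos: [0.65, -0.1258, 0.2082]
eef_rot: [-0.109, 0.994, 0.004, 0.01]
ft_force: [-0.5, -0.6, 0.1]
width: 0.0005
```

apply_moves([
  {"translation":[0.01,-0.02,0],"turn":[0,0.02,0],"hand":0},
  {"translation":[0,0,-0.02],"turn":[0,0,0],"hand":0},
  {"translation":[0,0,-0.012],"turn":[0,0,0],"hand":0},
  {"translation":[0,0,0],"turn":[0,0,0],"hand":0},
])

```text
time: 17.45
ee_pos: [0.6586, -0.1473, 0.1796]
eef_rot: [-0.108, 0.994, 0.005, 0.002]
ft_force: [-0.5, -1.2, -0.6]
width: 0.0006
```

apply_moves([
  {"translation":[0,0,-0.002],"turn":[0,0,0],"hand":0},
])

```text
time: 17.55
ee_pos: [0.6584, -0.1476, 0.1787]
eef_rot: [-0.108, 0.994, 0.005, 0.002]
ft_force: [0.3, -0.4, 0.6]
width: 0.0005
```

apply_moves([
  {"translation":[0,0.001,-0.009],"turn":[0,0,0],"hand":0},
  {"translation":[0,0,0],"turn":[0,0,0],"hand":0},
  {"translation":[0,0,-0.003],"turn":[0,0,0],"hand":0},
])

```text
time: 17.85
ee_pos: [0.6587, -0.1467, 0.1681]
eef_rot: [-0.108, 0.994, 0.005, 0.004]
ft_force: [0.7, -0.4, 0.7]
width: 0.0002
```

apply_moves([
  {"translation":[0,0,-0.003],"turn":[0,0,0],"hand":0},
])

```text
time: 17.95
ee_pos: [0.6587, -0.1465, 0.165]
eef_rot: [-0.108, 0.994, 0.005, 0.004]
ft_force: [-0.1, 0.4, 0.1]
width: 0.0008
```

apply_moves([
  {"translation":[0,0,-0.002],"turn":[0,0,0],"hand":0},
])

```text
time: 18.05
ee_pos: [0.6588, -0.1465, 0.1629]
eef_rot: [-0.108, 0.994, 0.005, 0.004]
ft_force: [-0.3, -0.2, -0.5]
width: 0.0006
```

apply_moves([
  {"translation":[0,0,-0.002],"turn":[0,0,0],"hand":0},
])

```text
time: 18.15
ee_pos: [0.6588, -0.1464, 0.1607]
eef_rot: [-0.108, 0.994, 0.005, 0.004]
ft_force: [0.3, 0.2, 0.5]
width: 0.0003
```

apply_moves([
  {"translation":[0,0,-0.001],"turn":[0,0,0],"hand":0},
])

```text
time: 18.25
ee_pos: [0.6588, -0.1464, 0.1594]
eef_rot: [-0.108, 0.994, 0.005, 0.004]
ft_force: [0.0, -0.2, 0.2]
width: 0.0004
```

apply_moves([
  {"translation":[0,0,-0.001],"turn":[0,0,0],"hand":0},
])

```text
time: 18.35
ee_pos: [0.6588, -0.1464, 0.1584]
eef_rot: [-0.108, 0.994, 0.005, 0.004]
ft_force: [-2.3, 0.8, 9.1]
width: 0.0006
```

apply_moves([
  {"translation":[0,0,-0.001],"turn":[0,0,0],"hand":0},
])

```text
time: 18.45
ee_pos: [0.6589, -0.1464, 0.1584]
eef_rot: [-0.108, 0.994, 0.005, 0.004]
ft_force: [-5.7, 1.6, 13.5]
width: 0.0004
```

apply_moves([
  {"translation":[0,0,0.03],"turn":[0,0,0],"hand":0},
  {"translation":[-0.006,0.038,0.025],"turn":[0,0,0],"hand":0},
  {"translation":[-0.008,0.046,0.0],"turn":[0,0,0],"hand":0},
  {"translation":[-0.008,0.046,0],"turn":[0,0,0],"hand":0},
  {"translation":[-0.008,0.046,0],"turn":[0,0,0],"hand":0},
])

```text
time: 18.95
ee_pos: [0.6271, 0.0246, 0.216]
eef_rot: [-0.101, 0.995, 0.003, 0.004]
ft_force: [0.8, 0.4, 0.2]
width: 0.0006
```

apply_moves([
  {"translation":[-0.008,0.046,0],"turn":[0,0,0],"hand":0},
  {"translation":[0,0,0],"turn":[0,0,0],"hand":0},
])

```text
time: 19.15
ee_pos: [0.6175, 0.0811, 0.2161]
eef_rot: [-0.106, 0.994, 0.005, 0.005]
ft_force: [-0.7, 0.7, 0.0]
width: 0.0006
```

apply_moves([
  {"translation":[0,0,-0.025],"turn":[0,0,0],"hand":0},
  {"translation":[0,0,-0.015],"turn":[0,0,0],"hand":0},
  {"translation":[0,0,0],"turn":[0,0,0],"hand":0},
])

```text
time: 19.45
ee_pos: [0.6176, 0.0831, 0.1758]
eef_rot: [-0.108, 0.994, 0.005, 0.005]
ft_force: [-0.2, -0.6, 0.1]
width: 0.0002
```

apply_moves([
  {"translation":[0,0,-0.003],"turn":[0,0,0],"hand":0},
])

```text
time: 19.55
ee_pos: [0.6179, 0.0824, 0.1732]
eef_rot: [-0.107, 0.994, 0.005, 0.006]
ft_force: [0.5, 1.7, 0.8]
width: 0.0003
```

apply_moves([
  {"translation":[0,0,-0.002],"turn":[0,0,0],"hand":0},
])

```text
time: 19.65
ee_pos: [0.6182, 0.0817, 0.1714]
eef_rot: [-0.107, 0.994, 0.005, 0.006]
ft_force: [0.4, -0.7, -0.2]
width: 0.0001
```

apply_moves([
  {"translation":[0,0,-0.002],"turn":[0,0,0],"hand":0},
])

```text
time: 19.75
ee_pos: [0.6186, 0.0811, 0.1699]
eef_rot: [-0.106, 0.994, 0.005, 0.006]
ft_force: [-0.0, 0.0, 0.2]
width: 0.0003
```

apply_moves([
  {"translation":[0,0,-0.004],"turn":[0,0,0],"hand":0},
])

```text
time: 19.85
ee_pos: [0.6191, 0.0807, 0.1664]
eef_rot: [-0.106, 0.994, 0.005, 0.007]
ft_force: [-0.7, 0.2, -0.1]
width: 0.0005
```

apply_moves([
  {"translation":[0,0,-0.002],"turn":[0,0,0],"hand":0},
])

```text
time: 19.95
ee_pos: [0.6191, 0.0805, 0.1643]
eef_rot: [-0.106, 0.994, 0.005, 0.007]
ft_force: [0.4, -0.2, -1.0]
width: 0.0004
```

apply_moves([
  {"translation":[0,0,-0.002],"turn":[0,0,0],"hand":0},
])

```text
time: 20.05
ee_pos: [0.6193, 0.0803, 0.1623]
eef_rot: [-0.106, 0.994, 0.005, 0.007]
ft_force: [0.2, 0.1, -0.1]
width: 0.0006
```

apply_moves([
  {"translation":[0,0,-0.0015],"turn":[0,0,0],"hand":0},
])

```text
time: 20.15
ee_pos: [0.6192, 0.0804, 0.1606]
eef_rot: [-0.106, 0.994, 0.005, 0.007]
ft_force: [0.5, 1.3, 0.3]
width: 0.0002
```

apply_moves([
  {"translation":[0,0,-0.001],"turn":[0,0,0],"hand":0},
])

```text
time: 20.25
ee_pos: [0.6192, 0.0803, 0.1595]
eef_rot: [-0.106, 0.994, 0.005, 0.007]
ft_force: [0.1, 0.5, 0.4]
width: 0.0003
```

apply_moves([
  {"translation":[0,0,-0.001],"turn":[0,0,0],"hand":0},
])

```text
time: 20.35
ee_pos: [0.6193, 0.0804, 0.1585]
eef_rot: [-0.106, 0.994, 0.005, 0.007]
ft_force: [-1.2, -0.6, 5.8]
width: 0.0004
```

apply_moves([
  {"translation":[0,0,-0.001],"turn":[0,0,0],"hand":0},
])

```text
time: 20.45
ee_pos: [0.6194, 0.0804, 0.1583]
eef_rot: [-0.106, 0.994, 0.005, 0.007]
ft_force: [-5.4, -0.6, 12.8]
width: 0.0003
```

The ±y rims touch at equal heights (0.1585 m), so there is no roll. Now the −x rim.

apply_moves([
  {"translation":[0,0,0.03],"turn":[0,0,0],"hand":0},
  {"translation":[-0.018,-0.032,0.015],"turn":[0,0,0],"hand":0},
  {"translation":[-0.022,-0.042,0],"turn":[0,0,0],"hand":0},
  {"translation":[-0.022,-0.042,0],"turn":[0,0,0],"hand":0},
  {"translation":[0,0,0],"turn":[0,0,0],"hand":0},
])

```text
time: 20.95
ee_pos: [0.5551, -0.0377, 0.2048]
eef_rot: [-0.108, 0.994, 0.005, 0.008]
ft_force: [0.1, 0.2, -0.0]
width: 0.0005
```

```bash
python3 -c "
from bench import readout as r
s=r.read_state();print(s['ee_pos'],s['eef_rot'])"
```

```text
[ 0.55514424 -0.03774794  0.20482902] [-0.10758834  0.99415366  0.00484297  0.00773213]
```

apply_moves([
  {"translation":[0.002,0,-0.025],"turn":[0,0,0],"hand":0},
  {"translation":[0,0,-0.01],"turn":[0,0,0],"hand":0},
  {"translation":[0,0,0],"turn":[0,0,0],"hand":0},
  {"translation":[0,0,-0.002],"turn":[0,0,0],"hand":0},
])

```text
time: 21.35
ee_pos: [0.5577, -0.0386, 0.1687]
eef_rot: [-0.106, 0.994, 0.005, 0.009]
ft_force: [-0.2, -0.1, 0.7]
width: 0.0006
```

apply_moves([
  {"translation":[0,0,-0.002],"turn":[0,0,0],"hand":0},
])

```text
time: 21.45
ee_pos: [0.558, -0.0381, 0.167]
eef_rot: [-0.107, 0.994, 0.005, 0.009]
ft_force: [-0.1, -0.6, -0.3]
width: 0.0005
```

apply_moves([
  {"translation":[0,0,-0.0015],"turn":[0,0,0],"hand":0},
])

```text
time: 21.55
ee_pos: [0.5583, -0.0377, 0.1658]
eef_rot: [-0.107, 0.994, 0.005, 0.01]
ft_force: [0.7, 1.2, -1.0]
width: 0.0007
```

apply_moves([
  {"translation":[0,0,-0.0015],"turn":[0,0,0],"hand":0},
])

```text
time: 21.65
ee_pos: [0.5586, -0.0374, 0.1645]
eef_rot: [-0.107, 0.994, 0.005, 0.01]
ft_force: [-0.1, -0.2, -0.7]
width: 0.0004
```

apply_moves([
  {"translation":[0,0,-0.002],"turn":[0,0,0],"hand":0},
])

```text
time: 21.75
ee_pos: [0.5588, -0.0373, 0.1627]
eef_rot: [-0.107, 0.994, 0.005, 0.01]
ft_force: [-0.1, -0.3, -0.2]
width: 0.0003
```

apply_moves([
  {"translation":[0,0,-0.002],"turn":[0,0,0],"hand":0},
])

```text
time: 21.85
ee_pos: [0.5589, -0.0372, 0.1606]
eef_rot: [-0.107, 0.994, 0.005, 0.01]
ft_force: [-0.5, 0.2, -0.2]
width: 0.0005
```

apply_moves([
  {"translation":[0,0,-0.0015],"turn":[0,0,0],"hand":0},
])

```text
time: 21.95
ee_pos: [0.5589, -0.0372, 0.159]
eef_rot: [-0.107, 0.994, 0.005, 0.01]
ft_force: [0.4, -0.3, -0.5]
width: 0.0004
```

apply_moves([
  {"translation":[0,0,-0.001],"turn":[0,0,0],"hand":0},
])

```text
time: 22.05
ee_pos: [0.559, -0.0372, 0.1583]
eef_rot: [-0.107, 0.994, 0.005, 0.01]
ft_force: [-5.1, -0.3, 11.7]
width: 0.0005
```

apply_moves([
  {"translation":[0,0,-0.001],"turn":[0,0,0],"hand":0},
])

```text
time: 22.15
ee_pos: [0.5591, -0.0372, 0.1582]
eef_rot: [-0.107, 0.994, 0.006, 0.011]
ft_force: [-6.9, 0.3, 16.0]
width: 0.0005
```

All three rims touch at 0.158 m, so the tray is level and seated. I'll retreat, take a last fit from both views, then hand in.

apply_moves([
  {"translation":[0,0,0.04],"turn":[0,0,0],"hand":0},
  {"translation":[0,0,0.045],"turn":[0,0,0],"hand":0},
  {"translation":[-0.03,-0.035,0],"turn":[0,0,0],"hand":0},
  {"translation":[-0.02,-0.045,0],"turn":[0,0,0],"hand":0},
  {"translation":[-0.02,-0.045,0],"turn":[0,0,0],"hand":0},
])

```text
time: 22.65
ee_pos: [0.489, -0.1585, 0.2461]
eef_rot: [-0.114, 0.993, 0.006, 0.011]
ft_force: [1.0, -1.0, -0.1]
width: 0.0004
```

apply_moves([
  {"translation":[-0.02,-0.045,0],"turn":[0,0,0],"hand":0},
  {"translation":[-0.01,-0.045,0],"turn":[0,0,0],"hand":0},
  {"translation":[0,-0.045,0],"turn":[0,0,0],"hand":0},
  {"translation":[0,-0.045,0],"turn":[0,0,0],"hand":0},
  {"translation":[0,0,0],"turn":[0,0,0],"hand":0},
])

```text
time: 23.15
ee_pos: [0.4522, -0.3512, 0.2479]
eef_rot: [-0.11, 0.994, 0.005, 0.013]
ft_force: [-0.6, 0.3, 0.4]
width: 0.0004
```

```bash
python3 f4.py 8 >/dev/null; python3 f5.py 8 | tail -4; python3 snap.py 8
```

```text
['top', 'side'] level z 0.1 rms 0.295 [ 0.0024 -0.0006  0.1   ] yaw 0.0042
['top', 'side'] level z 0.104 rms 0.696 [0.001  0.0004 0.104 ] yaw 0.0047
['top', 'side'] level z 0.108 rms 1.182 [-0.0006  0.0012  0.108 ] yaw 0.0043
['top', 'side'] free rms 0.205 [ 0.0023 -0.0003  0.1005] ypr [ 0.0078 -0.0041  0.0167] [-0.17401037  0.07543276]
```

```bash
python3 - <<'E'
import cv2,numpy as np
from bench import order
a=[cv2.imread(f"pics/side{k}.png")[120:240,245:355].astype(int) for k in(7,8)]
d=abs(a[0]-a[1]).max(2);print("changed px",(d>40).sum())
if (d>40).sum()<60: print(order.close_job())
E
```

```text
changed px 2
the job is handed in; nothing more can be done
None
```

I squared the green tray up on the lid with four gentle pushes and handed the job in at about 23 s; closing reports no verdict. The pushes were on the +y wall, the −y wall, the +y wall again, then on the −x wall with the fingers open until it met the +x lugs. The highest side force I read was about 11 N, below the 20 N that would slide the box.

**Position:** with the tray taken as level, the last fit of both camera views puts it at x +2.4 mm, y −0.6 mm, height 100 mm and yaw 0.004 rad from home. All of these are within the limits. The x figure is above the 1.5 mm play, so part of it is measurement error.

**Level:** I touched the +y, −y and −x rims from above, and all three made contact at the same tool height, about 0.1585 m. That means the tray is level and seated. It disagrees with the camera fit with tilt left free, which gave a roll of about 0.016 rad, just over the 0.015 limit. I trusted the touches, as that fit is only good to about that amount.

**Jars and box:** all three jars stood upright in the last picture I viewed, taken before the rim touches. I could not view the final picture because the 12-picture limit was reached. A comparison of the side view around the tray before and after the touches showed only 2 changed pixels. The lid still lined up with its earlier position after the last push.

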